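# Clear the press bed and engage the pressure-screw handle

## Robot

A 6-joint arm with a two-finger parallel gripper is mounted at the origin on the work surface. World frame = base frame: x ahead of the robot, y to its left, z up, the work surface at z = 0. Lengths are in m, angles in rad, forces in N, time in s.
With the tool pointing down it reaches from about 0.375 to 0.9 m from the base axis. Payload 3.1 kg.
Tool frame: the origin (TCP) lies midway between the tips of the shut fingers; the grasp point (between the pads) lies 19 mm behind it; z points along the fingers, y is the line along which they close (so a half turn about z gives the same grasp; the last joint's range is limited). The gripper opens to 85 mm and grips with 20 to 120 N. Pads are 22 mm wide; open, the fingers measure 114 mm over their backs; the gripper's body (76 mm by 85 mm) begins 54 mm behind the grasp point. The pads swing forward as they close: fully open they stand 13 mm farther back than shut.
Start: joints at [0.967, 0.527, 1.433, -0, 1.181, -0.178], TCP at [0.258, 0.569, 0.231] pointing down, gripper open.
Joint ranges: [-3.08, 3.08], [-0.75, 2.2], [0.22, 2.44], [-1.43, 4.57], [0, 2.65], [-2.85, 2.85]. Speed limits (rad/s): [2.79, 2.79, 3.14, 3.14, 3.14, 3.14].

## Interface

Orientations are given as a unit quaternion [w, x, y, z].
In Python, from rig import manip gives the robot as it stands.
- The arm moves only by the shell command python3 -m inch 'ROWS' [FORCE]. ROWS is JSON, one flat list of numbers, 5 for each row, row after row: the opening, from 0 (shut) to 1 (fully open), then the shift along the tool's x, y, z in m, then the turn about the tool's z in degrees. In form: [fingers, x, y, z, turn, fingers, x, y, z, turn, ...]. A call has 1 to 5 rows; each row shifts and turns the commanded pose from where the row before left it, along the tool's axes as they then stand; what a row does not reach is not made up. A row lasts 1/12 s, in which the tool goes at most 41.7 mm and 7.16 degrees, less where a joint would pass 70% of its speed; a pose out of reach is approached as far as the arm can. A call with a gripper value outside its range is refused whole. The fingers move at their own pace and stop on an object; FORCE is the grip in N (left out, the last holds). Time passes only in rows, so rows that do not move let the fingers close. It gives the time, the measured TCP pose, the force, the opening and the grip force at its end, in the units of the state.
- manip.read_state(): the state, without advancing time (a new reading comes with each control period).
- manip.snapshot(name): name is "side" or "top" or "wrist"; returns a dict with "img" (420x560x3 uint8, red, green, blue), "depth" (420x560 float32, m along the optical axis (not along the pixel's ray), 0 where there is no reading), "vertical_fov" (degrees; the focal length in pixels is half the picture's height over the tangent of half this angle, whatever the lens; pixels are square), "cx", "cy" (the principal point, pixels), "dist_coeffs" ([k1, k2, p1, p2, k3] as OpenCV has them; the pictures are not rectified), "xyz" and "orientation" of the camera in the world. Camera axes: x right, y down, z forward; pixel columns grow to the right and rows downward; lengths in m; the calibration is good to about 2 mm. A picture is of the moment at which its call begins.
- manip.sign_off(): hands the job in; it is judged then, once.
The state is a dict: "time_s": time; "q": joint angles; "joint_velocities": joint speeds; "tau": joint torques, N m; "tool_pos": TCP position; "tcp_rot": TCP orientation; "contact_force": force on the tool from outside, world axes, zero at the start; "wrist_torque": the same for the moment, N m; "opening": finger opening in m; "grasp_force": force on a finger pad.
Only numpy, scipy, OpenCV 4.12 (cv2) and the standard library are available. Lean on these libraries where they do the work, as an engineer would, in place of code of your own. Each camera call takes 0.05 s, during which the arm holds its last target. There are 200 camera calls.

## Task

Get the little etching press ready to set its pressure: with the scraper block sweep the three lino chips off the press bed into the scrap tray beside it, without touching them with the gripper, and put the scraper down on the bench. Then lift the T handle out of its wooden block, push its keyed shaft into the open hub on the press, turning it until the key slips home, and keep pushing until its shoulder sits against the hub. The hub's spring throws the handle back out when you ease off, so finish while still gripping the handle and pressing it fully home; leave the other things on the bench where they are.

Things in the scene. Friction and masses are not known exactly. Their poses are not given: they have to be found in the camera images.
- bed_patch (a point): Fixed green tabletop etching press. This point is on the flat top of its grey bed, mid-width, 90 mm above the bench. x runs along the bed to the rollers, y across it to the scrap tray. The bed ends 110 mm either side in y and 105 mm away in -x; in +x it is clear for 105 mm, up to the side frames (170 mm high). Chip centres lie within 35 mm in x and 70 mm in y of this point.
- tray_in (a point): White scrap tray fixed on the bench, tucked under the bed's +y edge; this point is the centre of its inner floor, 4 mm above the bench. Outside 165 mm along the bed x 120 mm across x 50 mm high, walls 4 mm; it opens from 26 mm inside the bed's edge to 86 mm beyond it. Axes parallel to bed_patch. A star wheel on the side frame next to it stands 245 mm high.
- chip1: Lino chip, 26 x 12 x 6 mm, terracotta with an inked blue top, 10 g, lying loose on the bed; origin at the centre of its underside.
- chip2: Lino chip, 26 x 12 x 6 mm, terracotta with an inked blue top, 10 g, lying loose on the bed; origin at the centre of its underside.
- chip3: Lino chip, 26 x 12 x 6 mm, terracotta with an inked red top, 10 g, lying loose on the bed; origin at the centre of its underside.
- scraper_grip (a point): Scraper block standing loose on the bench on its black shoe: shoe 124 mm long (x), 28 mm thick (y), 14 mm high; above it a dark wood grip 100 mm long, 24 mm thick, up to 60 mm; 160 g. This point is on its middle, 36 mm above its underside: grip here across y from above. z up.
- handle_grip (a point): Loose T handle, about 0.42 kg, upright in its wooden block. This point is the centre of its dark boss, 36 mm (x) x 26 mm (y) x 26 mm high: grip it across y from above. The crossbar runs along x, 144 mm over its balls; the red ball is at +x, the key's side, the black at -x. 48 mm below this point is the underside of its shoulder disc (44 mm wide, 6 mm thick), which rests on the block. z up.
- hub_face (a point): Open steel hub, fixed, not turning, atop one of the press's side frames, left or right (the other bears a like T handle already seated, its top 295 mm above the bench). This point is on its axis at its top face, 235 mm above the bench; z up, x through the keyway. Hub 56 mm wide, bore 21.5 mm, no chamfer. A spring plunger fills the bore from 28 mm below the face.
- plunger (a joint): The spring plunger in the hub: 0 m when up, grows as it is pushed down, at most 0.013. It takes 7 N to start and 11 N at 0.010, where the handle's shoulder meets the hub's face; the handle's weight alone does not move it.
- jar_blue: Black ink jar with a blue dot on its lid, 88 mm across, 70 mm high: bystander.
- jar_red: Black ink jar with a red dot on its lid, 88 mm across, 70 mm high: bystander.
- brayer: Ink roller with blue roll 100 mm wide and wooden handle, lying on the bench, 200 mm long: bystander.
- lino_block: Carved lino block, blue, 130 x 100 x 16 mm: bystander.
- ink_knife: Ink knife (spatula) lying on the bench: bystander.
- gouge: Carving gouge with red handle lying on the bench: bystander.
- block_hole0 (a point): Fixed wooden block, 80 x 100 x 60 mm high, with the round hole (34 mm wide, 48 mm deep) in which the T handle is parked; this point is the mouth of the hole, on the block's top face.
- handle_tip (a point): Lower end of the T handle's shaft, on its axis, 38 mm below the shoulder's underside and 86 mm below handle_grip. Shaft 20 mm thick, tapering to 13 mm over the last 6 mm. A brass key, 6 mm wide, stands out towards +x to 14.5 mm from the axis; it runs from 10 to 30 mm above this point, so the last 10 mm enter a bore at any angle.
- keyway (a point): The mouth of the hub's keyway, at the hub's top face, 14.2 mm from its axis, beside a red mark. The keyway is 7.6 mm wide, reaches 17.5 mm from the axis and runs the hub's whole depth. Same axes as hub_face.

How it is judged:
By the outcome, as a careful person would: the job done as asked, in the order asked, and still so for the second after the job is handed in, while the arm keeps its last pose, push and grip.
It also fails if it takes over 72 s, if anything falls off the work surface, if the arm or the gripper's body presses on something with over 40 N, if the wrist force passes 120 N, or if a joint passes its speed limit or range.

## Working session

There is one attempt and no reset: what is moved stays moved. The work goes in short steps, Python scripts to look and compute and a shell command to move; the robot and the scene stay as the last step left them, time stands still between calls to the robot, and variables do not carry over. Pictures are saved under pics/ and viewed, at most 12 in all, crops included, and the job is handed in when it is done.

```bash
mkdir -p pics; ls; cat > h.py <<'E'
import numpy as np, cv2
from rig import manip
from scipy.spatial.transform import Rotation as R
def snap(n):
    s=manip.snapshot(n); im=np.array(s["img"]); h=im.shape[0]
    f=h/2/np.tan(np.radians(s["vertical_fov"])/2)
    s["K"]=np.array([[f,0,s["cx"]],[0,f,s["cy"]],[0,0,1.]]); q=s["orientation"]
    s["R"]=R.from_quat([q[1],q[2],q[3],q[0]]).as_matrix(); s["t"]=np.array(s["xyz"]); s["d"]=np.array(s["dist_coeffs"],float)
    return s
def save(s,n): cv2.imwrite("pics/"+n,cv2.cvtColor(np.array(s["img"]),cv2.COLOR_RGB2BGR))
def rays(s,px):
    u=cv2.undistortPoints(np.array(px,float).reshape(-1,1,2),s["K"],s["d"]).reshape(-1,2)
    return np.c_[u,np.ones(len(u))]@s["R"].T
def plane(s,px,z):
    r=rays(s,px); return s["t"]+r*((z-s["t"][2])/r[:,2])[:,None]
def deep(s,px):
    px=np.array(px).reshape(-1,2); r=rays(s,px); d=np.array(s["depth"])[px[:,1].astype(int),px[:,0].astype(int)]
    return s["t"]+r*d[:,None]
def pix(s,P):
    rv=cv2.Rodrigues(s["R"].T)[0]; return cv2.projectPoints(np.array(P,float).reshape(-1,1,3),rv,-s["R"].T@s["t"],s["K"],s["d"])[0].reshape(-1,2)
def blobs(s,cond,amin=30):
    n,l,st,c=cv2.connectedComponentsWithStats(cond.astype(np.uint8)); return [(i,st[i],c[i],l==i) for i in range(1,n) if st[i][4]>=amin]
E
python3 - <<'E'
from h import *
for n in("top","side","wrist"):
    s=snap(n); save(s,n+"0.png"); print(n,s["t"].round(3),s["R"].round(2).tolist(),s["d"],(s["depth"]>0).mean())
st=manip.read_state();print(st["tool_pos"],st["tcp_rot"],st["opening"])
E
```

```text
pics
top [ 0.238 -0.034  1.455] [[-0.0, -0.98, 0.19], [-1.0, 0.01, 0.02], [-0.02, -0.19, -0.98]] [-0.1546953  0.         0.         0.         0.       ] 0.9960459183673469
side [0.475 0.709 0.954] [[-1.0, -0.03, 0.02], [-0.04, 0.74, -0.67], [0.01, -0.67, -0.74]] [-0.04017495  0.          0.          0.          0.        ] 0.9961819727891157
wrist [0.19  0.599 0.373] [[0.41, 0.87, 0.27], [0.91, -0.39, -0.12], [-0.0, 0.29, -0.96]] [-0.08832563  0.          0.          0.          0.        ] 0.9959948979591837
[0.25780662 0.56873396 0.23052465] [-3.21320720e-04  2.11280232e-01  9.77425143e-01 -8.05927370e-04] 0.08525495425753978
```

View pics/top0.png

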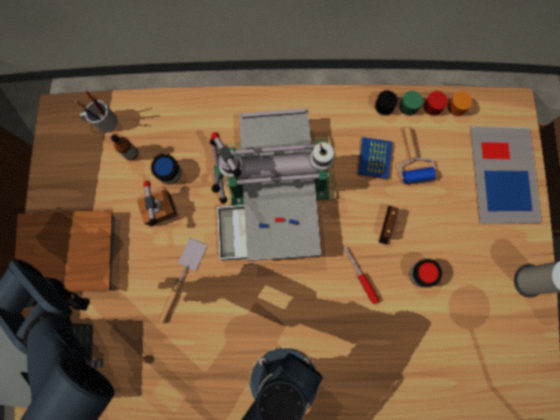

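View pics/side0.png

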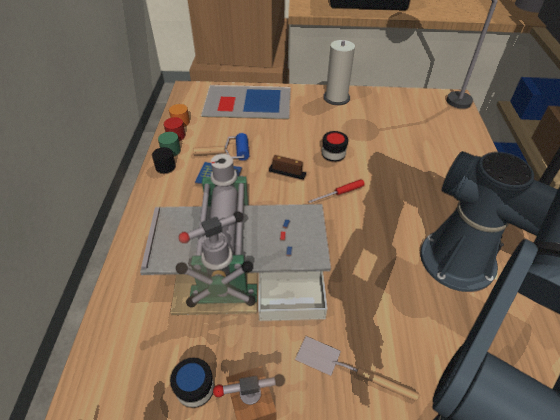

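The top view shows the scraper at (389,224), the chips at (264,226), (280,220) and (294,222), the open hub at (322,153), the parked handle at about (152,203), and the tray at (232,232). In the side view the hub is at (222,163) and the parked handle at (250,386).

```bash
cat >> h.py <<'E'
def cloud(s):
    v,u=np.mgrid[0:420,0:560]; px=np.c_[u.ravel(),v.ravel()]; return deep(s,px).reshape(420,560,3)
def rect(P):
    (c,(w,h),a)=cv2.minAreaRect(np.array(P[:,:2]*1000,np.float32)); return np.round(c,1),round(w,1),round(h,1),round(a,1)
E
python3 - <<'E'
from h import *
for n in("top","side"):
    s=snap(n); P=cloud(s); Z=P[...,2]; im=np.array(s["img"]).astype(int); hsv=cv2.cvtColor(np.array(s["img"]),cv2.COLOR_RGB2HSV)
    def near(c,r): return np.hypot(P[...,0]-c[0],P[...,1]-c[1])<r
    c=(220,282) if n=="top" else (238,283)
    ctr=P[c]; print(n,"bedpt",ctr)
    m=near(ctr,.2)&(abs(Z-.09)<.012)
    b=max(blobs(s,m),key=lambda b:b[1][4]); print("bed",rect(P[b[3]]),Z[b[3]].mean())
    m2=near(ctr,.09)&(abs(Z-.093)<.015)&(hsv[...,1]>110)
    for b in blobs(s,m2,4): 
        q=plane(s,[b[2]],.096)[0]; print("chip",b[2].round(1),b[1][4],q.round(4),im[b[3]].mean(0).round(),rect(P[b[3]]))
    c=(224,389) if n=="top" else (164,288)
    m=near(P[c],.09)&(Z>.035)&(Z<.08)
    b=max(blobs(s,m),key=lambda b:b[1][4]); print("scr top",rect(P[b[3]]),P[b[3]].max(0)); 
    m=near(P[c],.09)&(Z>.006)&(Z<.08); b=max(blobs(s,m),key=lambda b:b[1][4]); print("scr",rect(P[b[3]]))
    c=(154,322) if n=="top" else (163,222)
    m=near(P[c],.06)&(abs(Z-.235)<.012); b=max(blobs(s,m),key=lambda b:b[1][4]); print("hub",rect(P[b[3]]),np.median(Z[b[3]]),b[2])
    c=(203,153) if n=="top" else (386,250); print(P[c])
    m=near(P[c],.11)&(Z>.085)&(Z<.16)
    for b in blobs(s,m): print("T",b[2],b[1][4],rect(P[b[3]]),P[b[3]].max(0))
    m=near(P[c],.11)&(abs(Z-.06)<.01)
    for b in blobs(s,m): print("blk",b[2],b[1][4],rect(P[b[3]]))
    m=near(P[c],.13)&(hsv[...,1]>150)&((hsv[...,0]<6)|(hsv[...,0]>174))&(Z>.08)
    for b in blobs(s,m,5): print("red",b[2],b[1][4],P[b[3]].mean(0),P[b[3]].max(0))
E
```

```text
top bedpt [0.48964219 0.00211687 0.09801395]
bed (array([496.4,   5.3]), 237.9, 220.7, 4.1) 0.09039816143352855
chip [279.  219.1] 39 [0.4928 0.0112 0.096 ] [157.  54.  50.] (array([494. ,  11.2]), 24.3, 14.7, 88.1)
chip [293.2 221.6] 22 [ 0.485  -0.0314  0.096 ] [ 42.  64. 102.] (array([485., -32.]), 21.9, 8.6, 75.8)
chip [262.8 225. ] 20 [0.4749 0.0597 0.096 ] [ 40.  63. 104.] (array([475. ,  59.4]), 6.8, 18.2, 1.6)
scr top (array([ 489.7, -332.7]), 25.9, 100.8, 73.6) [ 0.53934986 -0.30770015  0.06791346]
scr (array([ 488.4, -335.6]), 38.1, 125.2, 70.6)
hub (array([ 655.5, -116.1]), 55.1, 55.8, 27.4) 0.23530061941244695 [322.80344828 152.65517241]
[0.54065132 0.39415036 0.11751525]
T [149.56351792 201.9771987 ] 307 (array([542.3, 405.8]), 140.9, 27.3, 10.5) [0.61123181 0.43069829 0.12615282]
blk [163.46052632 176.88157895] 76 (array([637.2, 384.1]), 65.1, 22.5, 80.2)
blk [162.09223301 204.05339806] 412 (array([553.4, 388.7]), 83.9, 61.4, 20.0)
blk [143.23316062 210.03108808] 193 (array([531.9, 442.4]), 80.7, 27.5, 22.7)
red [146.45833333 183.41666667] 24 [0.60267863 0.41872191 0.11
[... 485 characters left out ...]
85.5, -330.5]), 30.9, 99.2, 72.2) [ 0.53385274 -0.30259068  0.06425332]
scr (array([ 486.5, -329.5]), 33.3, 124.2, 73.2)
hub (array([ 653.8, -114.1]), 57.0, 58.2, 33.0) 0.23487873059695002 [222.10869565 162.77950311]
[0.53986775 0.41406928 0.12196194]
T [247.92821782 385.27227723] 808 (array([542. , 408.7]), 143.7, 26.1, 11.5) [0.6123695  0.43315728 0.12671972]
blk [246.7173913  375.12111801] 322 (array([555.4, 374.5]), 80.1, 28.5, 20.5)
blk [205.62295082 389.21311475] 61 (array([635.2, 400.7]), 48.0, 8.0, 62.8)
blk [253.35315985 404.8429368 ] 1076 (array([536., 426.]), 81.0, 64.6, 19.7)
red [218.         390.60194175] 103 [0.60165962 0.42420099 0.11752967] [0.61218661 0.43315728 0.12511396]
```

```bash
python3 - <<'E'
from h import *
s=snap("top");im=cv2.cvtColor(np.array(s["img"]),cv2.COLOR_RGB2BGR)
a=cv2.resize(im[120:270,200:350],(400,400),interpolation=cv2.INTER_CUBIC)
s2=snap("side");im=cv2.cvtColor(np.array(s2["img"]),cv2.COLOR_RGB2BGR)
b=cv2.resize(im[340:420,180:290],(400,291),interpolation=cv2.INTER_CUBIC); c=cv2.resize(im[145:190,190:255],(400,277),interpolation=cv2.INTER_CUBIC)
b=np.vstack([b,c]); b=b[:568]; a=np.vstack([a,np.zeros((168,400,3),np.uint8)])
cv2.imwrite("pics/crop1.png",np.hstack([a,b[:568]]))
E
```

```text
(no output)
```

View pics/crop1.png

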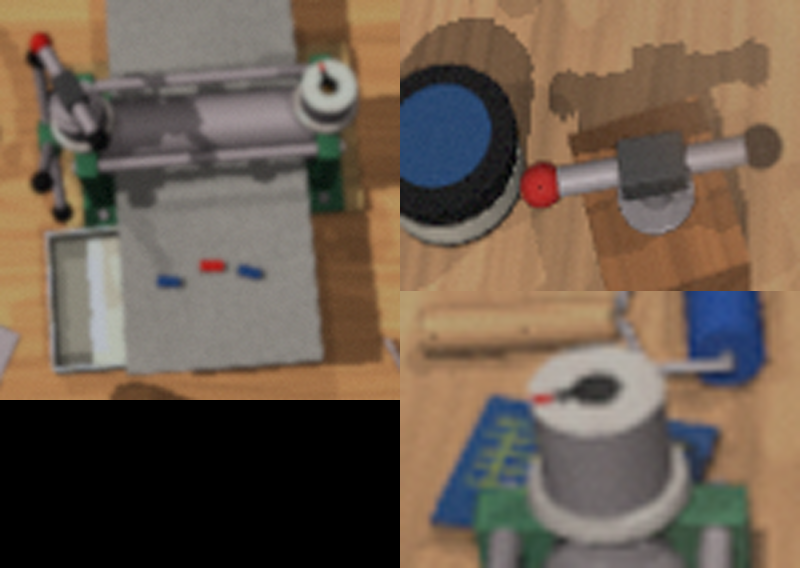

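The press yaw is about +4° and the scraper yaw about -16.5°. The parked handle yaw is about 11.5°, with the red ball at +x. The open hub is on the right frame at about (0.655,-0.115), with its red mark roughly towards +x. Next I move over the scraper.

```bash
cat >> h.py <<'E'
def ang(st):
    q=st["tcp_rot"]; M=R.from_quat([q[1],q[2],q[3],q[0]]).as_matrix(); return M,np.degrees(np.arctan2(M[1,0],M[0,0]))
def go(x,y,z,a=None):
    st=manip.read_state(); M,a0=ang(st); d=M.T@(np.array([x,y,z])-st["tool_pos"])
    print("t",round(st["time_s"],2),"pos",np.round(st["tool_pos"],4),"a",round(a0,2),"-> tool d mm",np.round(d*1000,1),"turn",None if a is None else round((a0-a+180)%360-180,2), "F",np.round(st["contact_force"],1),"open",round(st["opening"],4),"grip",round(st["grasp_force"],1))
E
A='[1,-0.0242,-0.0302,0.0005,0,1,-0.0242,-0.0302,0.0005,0,1,-0.0242,-0.0302,0.0005,0,1,-0.0242,-0.0302,0.0005,0,1,-0.0242,-0.0302,0.0005,0]'
python3 -m inch '[1,-0.0242,-0.0302,0.0005,0,1,-0.0242,-0.0302,0.0005,0,1,-0.0242,-0.0302,0.0005,0,1,-0.0242,-0.0302,0.0005,0,1,-0.0242,-0.0302,0.0005,0]'
python3 -c "
from h import *
go(.487,-.331,.2,163.5)"
```

```text
time_s: 0.77
tool_pos: [0.306, 0.3802, 0.2289]
tcp_rot: [0.0, 0.211, 0.978, 0.0]
contact_force: [0.3, 0.7, 0.2]
opening: 0.0852
grasp_force: 0.0
t 0.77 pos [0.306  0.3802 0.2289] a 155.66 -> tool d mm [-458.  -573.3   28.9] turn -7.84 F [0.3 0.7 0.2] open 0.0852 grip 0.0
```

```bash

python3 -m inch '[1,-0.0229,-0.0287,0,0,1,-0.0229,-0.0287,0,0,1,-0.0229,-0.0287,0,0,1,-0.0229,-0.0287,0,0,1,-0.0229,-0.0287,0,0]' >/dev/null
python3 -m inch '[1,-0.0229,-0.0287,0,0,1,-0.0229,-0.0287,0,0,1,-0.0229,-0.0287,0,0,1,-0.0229,-0.0287,0,0,1,-0.0229,-0.0287,0,0]' >/dev/null
python3 -m inch '[1,-0.0229,-0.0287,0,0,1,-0.0229,-0.0287,0,0,1,-0.0229,-0.0287,0,0,1,-0.0229,-0.0287,0,0,1,-0.0229,-0.0287,0,0]' >/dev/null
python3 -m inch '[1,-0.0229,-0.0287,0,0,1,-0.0229,-0.0287,0,0,1,-0.0229,-0.0287,0,0,1,-0.0229,-0.0287,0,0,1,-0.0229,-0.0287,0,0]' >/dev/null
python3 -m inch '[1,0,0,0,-4,1,0,0,0,-4]'
python3 - <<'E'
from h import *
s=snap("wrist"); save(s,"w1.png"); P=cloud(s); Z=P[...,2]
near=np.hypot(P[...,0]-.487,P[...,1]+.331)<.09
for lo,hi in((.045,.075),(.006,.02),(.006,.075)):
    for b in blobs(s,near&(Z>lo)&(Z<hi),200): print(lo,b[1],rect(P[b[3]]),np.median(Z[b[3]]))
go(.487,-.331,.1,163.5)
E
```

```text
time_s: 2.6
tool_pos: [0.4863, -0.3331, 0.2285]
tcp_rot: [0.0, 0.142, 0.99, -0.0]
contact_force: [-0.0, 0.2, 0.4]
opening: 0.0854
grasp_force: 0.0
0.045 [ 265  128   28  108 2773] (array([ 488.1, -333.8]), 23.9, 100.9, 72.5) 0.0599545812562029
0.006 [265 113  29 109 493] (array([ 482.9, -332.1]), 28.0, 112.7, 73.1) 0.01400237975961216
0.006 [ 265  113   29  123 3322] (array([ 482.9, -332.1]), 28.0, 112.7, 73.1) 0.059734685616073674
t 2.65 pos [ 0.4859 -0.3317  0.2284] a 163.81 -> tool d mm [ -0.9   1.  128.4] turn 0.31 F [ 0.3 -0.7 -0.4] open 0.0851 grip 0.0
```

View pics/w1.png

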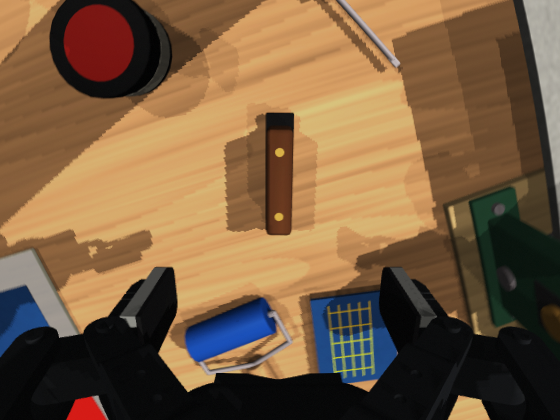

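The scraper stands clear between the fingers at pixel (279,172), its long axis vertical in the picture, which puts its centre at (0.488,-0.333) with yaw -17.3°.

```bash

python3 -m inch '[1,-0.002,-0.0005,0.04,1,1,0,0,0.04,0,1,0,0,0.04,0,1,0,0,0.04,0,1,0,0,0.03,0]' >/dev/null
python3 -m inch '[1,0,0,0.02,0,1,0,0,0.001,0,0,0,0,0,0,0,0,0,0,0,0,0,0,0,0]' 60 
python3 -m inch '[0,0,0,0,0,0,0,0,0,0,0,0,0,0,0]'
python3 - <<'E'
from h import *
go(.488,-.333,.017,162.8)
s=snap("top"); P=cloud(s); Z=P[...,2]
# bed edges: rows of pixels in front part x .40-.50 at z~.09
m=(abs(Z-.092)<.012)&(P[...,0]>.36)&(P[...,0]<.54)&(abs(P[...,1])<.2)
b=max(blobs(s,m),key=lambda b:b[1][4]); Q=P[b[3]]
c,sn=np.cos(np.radians(4)),np.sin(np.radians(4))
u=Q[:,0]*c+Q[:,1]*sn; v=-Q[:,0]*sn+Q[:,1]*c
for lo in np.arange(.40,.52,.02):
    k=(u>lo)&(u<lo+.02); print(round(lo+.01,2),v[k].min().round(4),v[k].max().round(4))
for lo in np.arange(-.12,.06,.04):
    k=(v>lo)&(v<lo+.04); print("v",round(lo+.02,2),u[k].min().round(4))
T=(P[...,1]>.1)&(P[...,1]<.22)&(Z>.04)&(Z<.06)&(P[...,0]>.3)&(P[...,0]<.6)
b=max(blobs(s,T),key=lambda b:b[1][4]);Q=P[b[3]]; u=Q[:,0]*c+Q[:,1]*sn; v=-Q[:,0]*sn+Q[:,1]*c
print("tray",u.min(),u.max(),v.min(),v.max())
for p in((.484,-.032),(.492,.012),(.474,.0587)): print("chip uv",p[0]*c+p[1]*sn,-p[0]*sn+p[1]*c)
E
```

```text
time_s: 3.48
tool_pos: [0.4889, -0.3323, 0.0198]
tcp_rot: [0.002, 0.151, 0.988, -0.001]
contact_force: [0.3, 0.0, 0.0]
opening: 0.0519
grasp_force: 0.0
time_s: 3.73
tool_pos: [0.4886, -0.3321, 0.0196]
tcp_rot: [0.001, 0.151, 0.988, -0.001]
contact_force: [0.2, 0.3, 6.5]
opening: 0.0233
grasp_force: 59.8
t 3.73 pos [ 0.4886 -0.3321  0.0196] a 162.6 -> tool d mm [ 0.3 -1.   2.6] turn -0.2 F [0.2 0.3 6.5] open 0.0233 grip 59.8
0.41 0.0212 0.0794
0.43 0.0049 0.0806
0.45 -0.0147 0.0804
0.47 -0.0311 0.079
0.49 -0.0477 0.0806
0.51 -0.0674 0.0798
v -0.1 0.5334
v -0.06 0.4895
v -0.02 0.4436
v 0.02 0.401
v 0.06 0.3765
tray 0.39099020180262617 0.5579637676850525 0.08653268010160356 0.1713800108649703
chip uv 0.48058879316594294 -0.06568418290047101
chip uv 0.49163859041276303 -0.02234941647899176
chip uv 0.4769400648319368 0.025492441195536286
```

The grip holds at 23 mm. In the press frame (yaw 4°, u along x, v along y), the bed's +v edge is at 0.080, the chips lie at v -0.066 to 0.026, and the tray spans u 0.391 to 0.558. I'll lift and carry the scraper to the bed's -y side.

```bash

python3 -m inch '[0,0,0,-0.04,0,0,0,0,-0.04,0,0,0,0,-0.04,0,0,0,0,-0.03,0]'
python3 -m inch '[0,0.0113,0.0345,0,0,0,0.0113,0.0345,0,0,0,0.0113,0.0345,0,0,0,0.0113,0.0345,0,0,0,0.0113,0.0345,0,0]' >/dev/null
python3 -m inch '[0,0.0113,0.0345,0,0,0,0.0113,0.0345,0,0,0,0,0,0,-7,0,0,0,0,-7,0,0,0,0,-7]' 
python3 -m inch '[0,0,0,0,0,0,0,0,0,0]' >/dev/null
python3 - <<'E'
from h import *
go(.4856,-.0783,.1105,184)
s=snap("side"); save(s,"s2.png"); P=cloud(s); Z=P[...,2]
c,sn=np.cos(np.radians(4)),np.sin(np.radians(4)); u=P[...,0]*c+P[...,1]*sn; v=-P[...,0]*sn+P[...,1]*c
m=(v>.03)&(v<.22)&(Z>.17)&(u>.45)&(u<.8); print("obst umin by v",[ (round(a,2),u[m&(v>a)&(v<a+.03)].min().round(3)) for a in np.arange(.03,.2,.03) if (m&(v>a)&(v<a+.03)).any()])
E
```

```text
time_s: 4.12
tool_pos: [0.4882, -0.3317, 0.1709]
tcp_rot: [0.001, 0.151, 0.988, -0.001]
contact_force: [0.2, -0.8, -1.7]
opening: 0.0233
grasp_force: 59.2
time_s: 4.95
tool_pos: [0.4841, -0.0759, 0.1682]
tcp_rot: [0.0, -0.036, 0.999, -0.0]
contact_force: [-0.1, -0.6, -1.0]
opening: 0.0234
grasp_force: 59.5
t 5.12 pos [ 0.4843 -0.077   0.168 ] a -176.57 -> tool d mm [-1.2 -1.4 57.5] turn -0.57 F [-0.2  0.5 -1. ] open 0.0234 grip 59.5
obst umin by v [(np.float64(0.03), np.float64(0.597)), (np.float64(0.06), np.float64(0.579)), (np.float64(0.09), np.float64(0.585)), (np.float64(0.12), np.float64(0.561)), (np.float64(0.15), np.float64(0.561))]
```

View pics/s2.png

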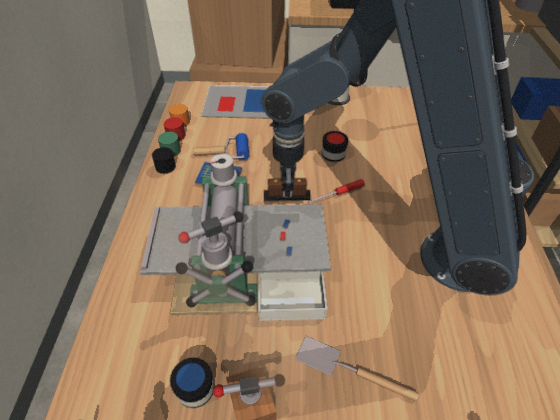

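The scraper hangs at (287,190), beyond the chips at (286,223), (283,236) and (289,250), with the tray at (291,295). Now down onto the bed.

```bash

python3 -m inch '[0,-0.001,-0.001,0.02,-0.6,0,0,0,0.02,0,0,0,0,0.01,0,0,0,0,0.006,0,0,0,0,0,0]'
python3 -m inch '[0,0,0,0.001,0,0,0,0,0,0]' | sed -n '2p;4p'
```

```text
time_s: 5.58
tool_pos: [0.4847, -0.0781, 0.1107]
tcp_rot: [-0.001, -0.036, 0.999, 0.001]
contact_force: [0.2, -0.5, -1.9]
opening: 0.023
grasp_force: 59.6
tool_pos: [0.486, -0.0784, 0.1113]
contact_force: [0.3, -0.4, -1.4]
```

```bash

python3 -m inch '[0,0,0.008,0.0005,0,0,0,0.01,0,0,0,0,0.01,0,0,0,0,0.01,0,0,0,0,0.01,0,0]' | sed -n '2p;4p'
python3 -m inch '[0,0,0.01,0,0,0,0,0.01,0,0,0,0,0.01,0,0,0,0,0.01,0,0,0,0,0.01,0,0]' | sed -n '2p;4p'
python3 -m inch '[0,0,0.01,0,0,0,0,0.01,0,0,0,0,0.01,0,0,0,0,0.01,0,0,0,0,0.01,0,0]' | sed -n '2p;4p'
python3 -m inch '[0,0,0.01,0,0,0,0,0.01,0,0,0,0,0.01,0,0,0,0,0.01,0,0,0,0,0.01,0,0]' | sed -n '2p;4p'
python3 -m inch '[0,0,0.01,0,0,0,0,0.004,0,0,0,0,0,0,0,0,0,0,0,0]'
python3 - <<'E'
from h import *
s=snap("side"); im=cv2.cvtColor(np.array(s["img"]),cv2.COLOR_RGB2BGR); t=snap("top");it=cv2.cvtColor(np.array(t["img"]),cv2.COLOR_RGB2BGR)
cv2.imwrite("pics/c3.png",np.hstack([cv2.resize(im[190:330,220:360],(400,400),interpolation=3),cv2.resize(it[170:290,200:320],(400,400),interpolation=3)]))
go(0,0,0)
E
```

```text
tool_pos: [0.4818, -0.0288, 0.1105]
contact_force: [0.6, -0.8, -1.4]
tool_pos: [0.4783, 0.0207, 0.1103]
contact_force: [-1.1, 0.7, -1.6]
tool_pos: [0.4746, 0.0705, 0.1103]
contact_force: [-0.0, -0.1, -0.1]
tool_pos: [0.4709, 0.1204, 0.1103]
contact_force: [1.2, 1.2, -1.8]
time_s: 7.75
tool_pos: [0.4699, 0.1335, 0.1103]
tcp_rot: [0.0, -0.037, 0.999, -0.0]
contact_force: [-0.3, -0.2, -1.5]
opening: 0.0232
grasp_force: 59.6
t 7.85 pos [0.47   0.133  0.1103] a -175.81 -> tool d mm [478.5 -98.3 110.3] turn None F [ 0.4  0.1 -1.9] open 0.0229 grip 59.6
```

View pics/c3.png

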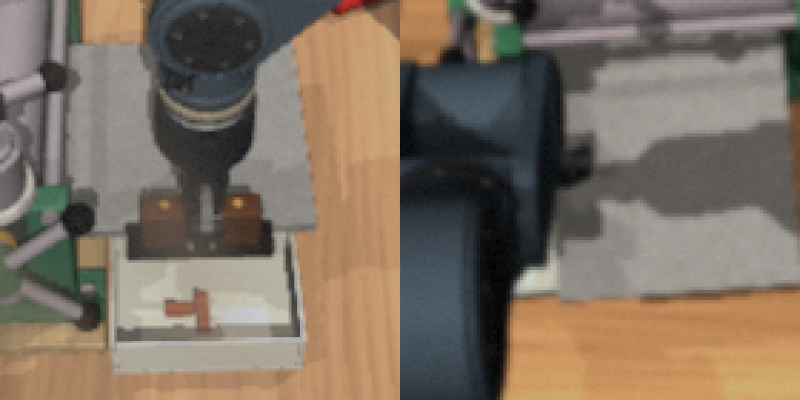

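Two terracotta chips lie in the tray at (175,305) and (203,308) in the crop, and the visible bed is clear. The third may be hidden by the shoe, so I lift and look.

```bash

python3 -m inch '[0,0,0,-0.03,0,0,0,0,-0.03,0]' >/dev/null
python3 -m inch '[0,0.0012,-0.0388,0,0,0,0.0012,-0.0388,0,0,0,0.0012,-0.0388,0,0,0,0.0012,-0.0388,0,0,0,0.0012,-0.0388,0,0]' >/dev/null
python3 -m inch '[0,0.0012,-0.0388,0,0,0,0.0012,-0.0388,0,0,0,0.0012,-0.0388,0,0,0,0.0012,-0.0388,0,0,0,0.0012,-0.0388,0,0]' >/dev/null
python3 -m inch '[0,0.0012,-0.0388,0,0,0,0.0012,-0.0388,0,0,0,0,0,0,7,0,0,0,0,7,0,0,0,0,7]' 
python3 - <<'E'
from h import *
t=snap("top"); s=snap("side"); it=cv2.cvtColor(np.array(t["img"]),cv2.COLOR_RGB2BGR);im=cv2.cvtColor(np.array(s["img"]),cv2.COLOR_RGB2BGR)
cv2.imwrite("pics/c4.png",np.hstack([cv2.resize(im[190:330,220:360],(400,400),interpolation=3),cv2.resize(it[170:290,200:320],(400,400),interpolation=3)]))
go(.488,-.333,.0196,162.8)
E
```

```text
time_s: 9.27
tool_pos: [0.4887, -0.3336, 0.1698]
tcp_rot: [-0.0, 0.151, 0.989, 0.0]
contact_force: [0.2, 1.1, -0.9]
opening: 0.0236
grasp_force: 59.7
t 9.37 pos [ 0.4889 -0.3327  0.1699] a 163.12 -> tool d mm [  0.6  -0.6 150.3] turn 0.32 F [ 0.3 -0.6 -1.5] open 0.0232 grip 59.7
```

View pics/c4.png

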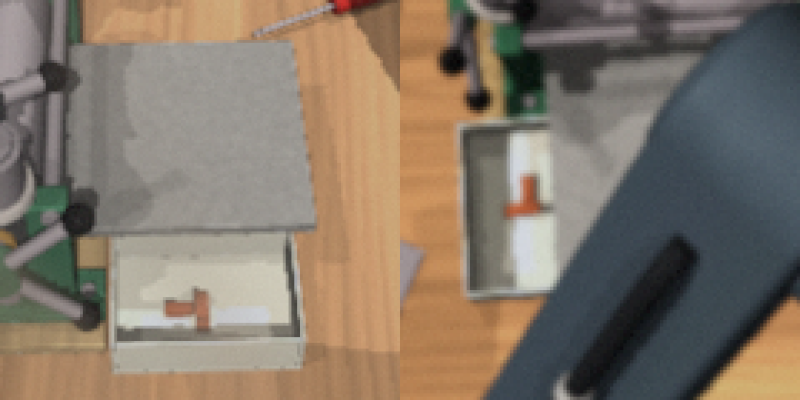

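The bed is clear and chips show in the tray at crop (190,308). I can't yet tell the third one apart there, so I'll check it with the wrist camera on the way. The scraper goes down first.

```bash

python3 -m inch '[0,0,0,0.04,0,0,0,0,0.04,0,0,0,0,0.04,0,0,0,0,0.02,0,0,0,0,0.006,0]' >/dev/null
python3 -m inch '[0,0,0,0.003,0,0,0,0,0.001,0,0,0,0,0,0]'
python3 -m inch '[0.7,0,0,0,0,0.7,0,0,0,0,0.7,0,0,0,0,0.7,0,0,0,0]'
```

```text
time_s: 10.03
tool_pos: [0.4909, -0.3332, 0.0217]
tcp_rot: [0.001, 0.146, 0.989, -0.001]
contact_force: [1.6, -0.8, -1.9]
opening: 0.0235
grasp_force: 59.9
time_s: 10.37
tool_pos: [0.4903, -0.3326, 0.0214]
tcp_rot: [0.001, 0.146, 0.989, -0.001]
contact_force: [0.0, -0.1, -1.3]
opening: 0.0594
grasp_force: 0.0
```

```bash

python3 -m inch '[1,0,0,-0.04,0,1,0,0,-0.04,0,1,0,0,-0.04,0,1,0,0,-0.04,0,1,0,0,-0.04,0]' >/dev/null
python3 -m inch '[1,0,0,-0.04,0,1,0.0143,0.0337,0,0,1,0.0143,0.0337,0,0,1,0.0143,0.0337,0,0,1,0.0143,0.0337,0,0]' >/dev/null
python3 -m inch '[1,0.0143,0.0337,0,0,1,0.0143,0.0337,0,0,1,0.0143,0.0337,0,0,1,0.0143,0.0337,0,0,1,0.0143,0.0337,0,0]' >/dev/null
python3 -m inch '[1,0.0143,0.0337,0,-5,1,0.0143,0.0337,0,-5,1,0.0143,0.0337,0,-5,1,0.0143,0.0337,0,-5,1,0,0,0,-5]' 
python3 - <<'E'
from h import *
s=snap("wrist"); save(s,"w5.png"); go(.4,.3,.25,191.5)
E
```

```text
time_s: 12.03
tool_pos: [0.4159, 0.142, 0.2605]
tcp_rot: [-0.001, -0.077, 0.997, 0.001]
contact_force: [-0.7, -1.0, -0.5]
opening: 0.0857
grasp_force: 0.0
t 12.08 pos [0.4176 0.1399 0.2606] a -171.05 -> tool d mm [ -7.6 160.9  10.7] turn -2.55 F [-0.4 -1.   0. ] open 0.0854 grip 0.0
```

View pics/w5.png

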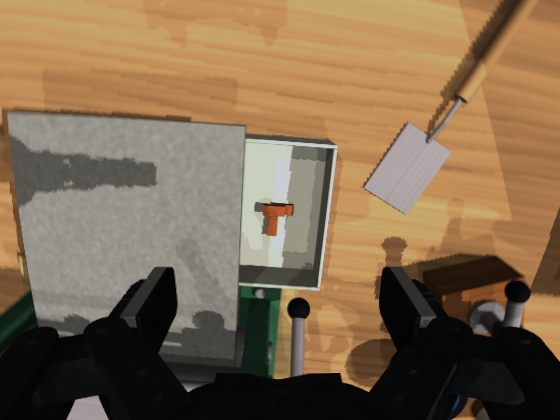

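Tray seen from the wrist: a cluster of chips at (272,215), seemingly stacked. I'll check with heights and a zoomed crop.

```bash
python3 - <<'E'
from h import *
s=snap("wrist"); P=cloud(s); Z=P[...,2]; im=np.array(s["img"])
hsv=cv2.cvtColor(im,cv2.COLOR_RGB2HSV)
np.set_printoptions(linewidth=250)
print((Z[196:240:3,248:300:3]*1000).round().astype(int))
cv2.imwrite("pics/c6.png",cv2.resize(cv2.cvtColor(im[180:250,235:325],cv2.COLOR_RGB2BGR),(720,560),interpolation=3))
E
```

```text
[[ 5  5  4  4  4  4  3  5  5  4  5  4  4  3  5  5  4  6]
 [ 4  3  4  5  4  4  5  4  3  3  5  4  5  3  4  3  3  4]
 [ 5  4  4  5  5  4 10  4  5  9  8  7  5  6  5  5  4  5]
 [ 3  4  6  4  4  3 16 17 16 16 16 16 16 17  9 10  4  4]
 [ 5  4  4  4  4  4 16 15 16 16 16 16 18 16 10 10  4  3]
 [ 4  5  4  4  4  3 17 15 15 17 15 16 17  9 11  9  4  3]
 [ 4  5  5  4  4  3  4  5 11 16 17 16 16  3  4  4  3  4]
 [ 4  6  5  4  4  4  3  5 10  9 10  4  4  5  3  6  5  4]
 [ 3  4  3  4  4  4  6  3 10 10  9  3  4  4  5  5  5  5]
 [ 5  3  4  4  5  3  4 10 10 11 11  4  3  4  5  4  4  4]
 [ 5  2  3  4  5  5  5  9 11 10  9  4  4  5  5  6  5  3]
 [ 4  4  4  4  3  4  2 11  9 10 10  5  5  4  5  4  4  5]
 [ 6  4  5  6  5  5  4  9 10 11 11  4  5  3  5  4  4  3]
 [ 4  5  4  2  4  5  4  5  4  4  4  5  4  5  4  5  4  6]
 [ 3  4  4  5  4  6  5  3  5  4  3  4  4  6  5  4  4  4]]
```

View pics/c6.png

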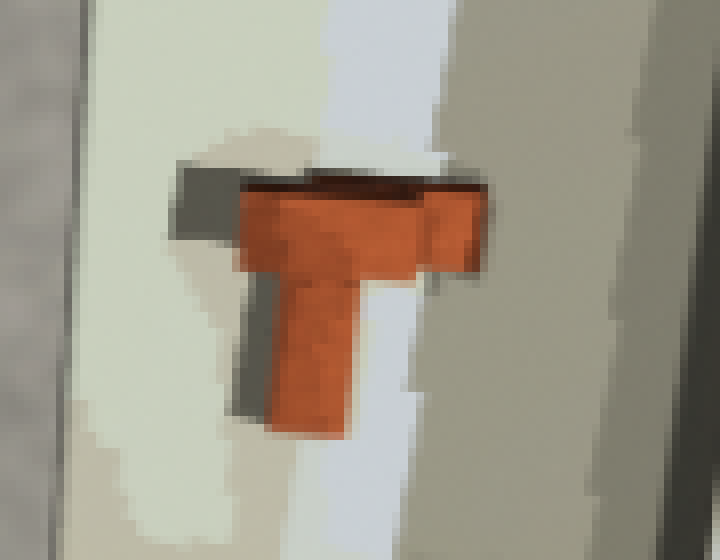

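All three chips are in the tray, one (16 mm high) lying across the other two (10 mm). On to the handle.

```bash

python3 -m inch '[1,-0.0206,0.0305,0,0,1,-0.0206,0.0305,0,0,1,-0.0206,0.0305,0,0,1,-0.0206,0.0305,0,0,1,-0.0206,0.0305,0,0]' >/dev/null
python3 -m inch '[1,-0.0206,0.0305,0,-2.5,1,-0.0206,0.0305,0,0,1,-0.0206,0.0305,0,0,1,0,0,0.02,0,1,0,0,0,0]'
python3 - <<'E'
from h import *
s=snap("wrist"); P=cloud(s); Z=P[...,2]; hsv=cv2.cvtColor(np.array(s["img"]),cv2.COLOR_RGB2HSV)
near=np.hypot(P[...,0]-.542,P[...,1]-.408)<.1
for lo,hi in((.085,.14),(.117,.14)):
    for b in blobs(s,near&(Z>lo)&(Z<hi),60): print(lo,b[2],b[1],rect(P[b[3]]),np.median(Z[b[3]]))
m=near&(hsv[...,1]>150)&((hsv[...,0]<6)|(hsv[...,0]>174))&(Z>.08)
for b in blobs(s,m,5): print("red",b[2],P[b[3]].mean(0),P[b[3]].max(0))
go(.542,.408,.089,191.5); save(s,"w7.png")
E
```

```text
time_s: 12.97
tool_pos: [0.5449, 0.403, 0.2367]
tcp_rot: [-0.002, -0.092, 0.996, -0.001]
contact_force: [-1.2, -0.6, -1.5]
opening: 0.0856
grasp_force: 0.0
0.085 [284.28740509 189.30571684] [ 267  103   35  176 4478] (array([543.1, 406.9]), 142.0, 25.9, 11.4) 0.11691247729044582
0.117 [282.15616438 119.01369863] [271 108  24  23 365] (array([484.9, 394.2]), 15.4, 16.8, 22.5) 0.11872182155272859
0.117 [284.63784135 198.39921977] [ 267  176   35   47 1538] (array([544. , 407.2]), 37.5, 25.7, 12.4) 0.12108740416762759
0.117 [286.36131387 268.68978102] [276 259  22  19 274] (array([601.7, 420.2]), 16.8, 16.2, 30.6) 0.11865217466670591
red [286.59051724 266.16163793] [0.59905627 0.41957452 0.11860094] [0.60975387 0.43103717 0.3798802 ]
t 13.02 pos [0.5445 0.4019 0.2377] a -169.44 -> tool d mm [  0.5   6.8 148.7] turn -0.94 F [ 0.4  0.2 -0.9] open 0.0856 grip 0.0
```

```bash

python3 -m inch '[1,0,0.005,0.03,-1.4,1,0,0,0.04,0,1,0,0,0.04,0,1,0,0,0.03,0,1,0,0,0.0085,0]' >/dev/null
python3 -m inch '[1,0,0,0,0,0,0,0,0,0,0,0,0,0,0,0,0,0,0,0,0,0,0,0,0]' 100
python3 -m inch '[0,0,0,0,0,0,0,0,0,0]' 
python3 -c "
from h import *
go(.5435,.407,.089,192)"
```

```text
time_s: 13.85
tool_pos: [0.5455, 0.4089, 0.0944]
tcp_rot: [0.002, -0.105, 0.994, 0.001]
contact_force: [-0.6, -0.1, 0.6]
opening: 0.0387
grasp_force: 0.0
time_s: 14.02
tool_pos: [0.5452, 0.4087, 0.0939]
tcp_rot: [0.002, -0.106, 0.994, 0.0]
contact_force: [-0.3, -1.2, 5.8]
opening: 0.0247
grasp_force: 99.5
t 14.02 pos [0.5452 0.4087 0.0939] a -167.88 -> tool d mm [ 2.  -1.3  4.9] turn 0.12 F [-0.3 -1.2  5.8] open 0.0247 grip 99.5
```

```bash

python3 -m inch '[0,0,0,-0.02,0,0,0,0,-0.035,0,0,0,0,-0.04,0,0,0,0,-0.04,0,0,0,0,-0.04,0]'
python3 -m inch '[0,0,0,-0.04,0,0,0,0,-0.04,0,0,0.0192,-0.0329,0,0,0,0.0192,-0.0329,0,0,0,0.0192,-0.0329,0,0]' >/dev/null
python3 -m inch '[0,0.0192,-0.0329,0,0,0,0.0192,-0.0329,0,0,0,0.0192,-0.0329,0,0,0,0.0192,-0.0329,0,0,0,0.0192,-0.0329,0,0]' >/dev/null
python3 -m inch '[0,0.0078,-0.0367,0,0,0,0.0078,-0.0367,0,0,0,0.0078,-0.0367,0,0,0,0.0078,-0.0367,0,0,0,0,0,0,0]'
python3 - <<'E'
from h import *
go(.60,-.03,.345)
s=snap("wrist"); save(s,"w8.png"); print(pix(s,[[.655,-.115,.235]]))
E
```

```text
time_s: 14.43
tool_pos: [0.5429, 0.4079, 0.2672]
tcp_rot: [-0.002, -0.105, 0.994, -0.001]
contact_force: [0.9, 0.5, -4.5]
opening: 0.0247
grasp_force: 98.7
time_s: 15.68
tool_pos: [0.4494, -0.0376, 0.3465]
tcp_rot: [-0.0, -0.102, 0.995, -0.002]
contact_force: [0.8, 1.8, -2.7]
opening: 0.0246
grasp_force: 99.5
t 15.68 pos [ 0.4494 -0.0376  0.3465] a -168.28 -> tool d mm [-149.   -23.1    1.5] turn None F [ 0.8  1.8 -2.7] open 0.0246 grip 99.5
[[154.13409955 390.78658433]]
```

```bash

python3 -m inch '[0,-0.0352,-0.0077,0,0,0,-0.0352,-0.0077,0,0,0,-0.0352,-0.0077,0,0,0,-0.0352,-0.0077,0,0,0,-0.0352,-0.0077,0,0]' >/dev/null
python3 -m inch '[0,0,0,0,0,0,0,0,0,0]'
cat > hub.py <<'E'
from h import *
s=snap("wrist"); save(s,"w9.png"); P=cloud(s); Z=P[...,2]; im=np.array(s["img"]); hsv=cv2.cvtColor(im,cv2.COLOR_RGB2HSV)
near=np.hypot(P[...,0]-.655,P[...,1]+.115)<.04
m=near&(abs(Z-.235)<.006)
b=max(blobs(s,m),key=lambda b:b[1][4]); Q=P[b[3]]; print("hub",b[2],b[1],rect(Q),np.median(Q[:,2]))
c,r=cv2.minEnclosingCircle(np.array(Q[:,:2]*1000,np.float32)); print("circ",c,r)
# bore: low/dark region
cs,_=cv2.findContours(b[3].astype(np.uint8),cv2.RETR_CCOMP,cv2.CHAIN_APPROX_NONE)
for k in cs:
    k=k.reshape(-1,2); q=plane(s,k,.235); e=cv2.minEnclosingCircle(np.array(q[:,:2]*1000,np.float32)); print("cont",len(k),np.round(e[0],1),round(e[1],1))
red=near&(hsv[...,1]>120)&((hsv[...,0]<8)|(hsv[...,0]>172))&(abs(Z-.235)<.01)
for b in blobs(s,red,5):
    q=plane(s,[b[2]],.235)[0]; print("red",b[2],b[1][4],q, np.degrees(np.arctan2(q[1]-c[1]/1000,q[0]-c[0]/1000)))
go(.655,-.115,.345)
E
python3 hub.py
```

```text
time_s: 16.32
tool_pos: [0.6301, -0.0304, 0.3444]
tcp_rot: [-0.002, -0.106, 0.994, 0.001]
contact_force: [-0.4, 0.7, -3.2]
opening: 0.0244
grasp_force: 99.7
hub [161.67145844 208.75666492] [ 124  173   77   74 3826] (array([ 655. , -115.9]), 56.9, 57.4, 58.7) 0.23523032004930267
circ (655.1681518554688, -115.88317108154297) 28.9262752532959
cont 212 [ 654.1 -115.7] 29.8
cont 4 [ 674.5 -105.7] 0.8
cont 4 [ 675.8 -127. ] 0.8
cont 4 [ 675.2 -131.8] 0.8
cont 4 [ 669.1 -108. ] 0.8
cont 4 [663.1 -92.3] 0.8
cont 4 [ 666.7 -120. ] 0.8
cont 4 [ 665.1 -116.3] 0.8
cont 4 [ 654.7 -102.8] 0.8
cont 4 [ 652.3 -103.1] 0.8
cont 4 [ 659.2 -134.9] 0.8
cont 87 [ 657.6 -115.1] 13.9
cont 4 [ 635.6 -103. ] 0.8
cont 4 [ 638.1 -122.4] 0.8
cont 4 [ 634.8 -125.1] 0.8
red [166.46551724 238.70689655] 58 [ 0.67672597 -0.10906782  0.235     ] 17.543986032115587
t 16.37 pos [ 0.6287 -0.0304  0.3449] a -167.8 -> tool d mm [ -7.8 -88.2  -0.3] turn None F [-0.   0.3 -3.7] open 0.0244 grip 99.7
```

View pics/w9.png

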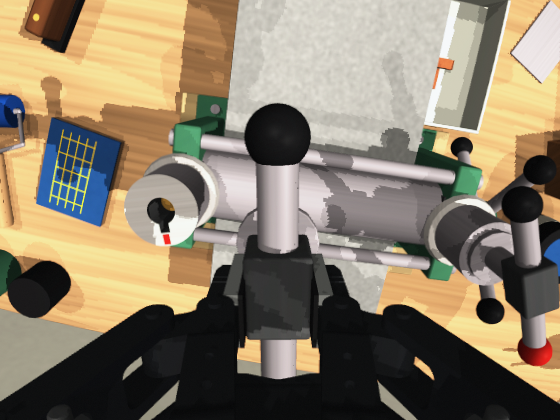

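The wrist view shows the hub at (161,209), its bore and keyway pointing at the red mark at (166,239), and the held handle's black ball at (277,134). The hub axis is about (0.655,-0.116) and the keyway yaw about 17.5°. I now fit the ball to find where the handle axis lies in the grip.

```bash
cat > hold.py <<'E'
from h import *
from scipy.optimize import least_squares
s=snap("wrist"); P=cloud(s); D=np.array(s["depth"]); st=manip.read_state(); M,a=ang(st); T=np.array(st["tool_pos"])
L=(P-T)@M   # tool frame
m=(D>0)&(D<.25)&(np.mgrid[0:420,0:560][0]<162)&(abs(np.mgrid[0:420,0:560][1]-277)<45)
Q=L[m]; Q=Q[abs(Q[:,2]-np.median(Q[:,2]))<.02]
f=least_squares(lambda p:np.linalg.norm(Q-p[:3],axis=1)-p[3],[*Q.mean(0)+[0,0,.01],.011],loss="soft_l1",f_scale=.0005).x
print("ball in tool mm",(f*1000).round(1),len(Q))
v,u=np.mgrid[0:420,0:560]
for r in (180,200,220,240):
    row=(D[r]>0)&(D[r]<.25)&(abs(u[r]-277)<45); print(r,row.sum(),(L[r][row].mean(0)*1000).round(1))
print("a",a,T)
m=(D>0)&(D<.3)&(v>245)&(v<340)&(abs(u-277)<34)
Q=L[m]; zt=np.percentile(Q[:,2],20); Q=Q[abs(Q[:,2]-zt)<.003]; print("boss?",zt,rect(Q),len(Q))
E
python3 hold.py
```

```text
ball in tool mm [ 60.9  -0.8 -14.2  11.8] 3249
180 41 [ 46.5  -0.6 -20.4]
200 43 [ 39.1  -0.8 -20.2]
220 69 [24.5 -0.8 -0.5]
240 81 [17.2 -0.8 -5. ]
a -167.82042300552516 [ 0.62811785 -0.03060947  0.34554298]
boss? -0.027101620172507366 (array([ 1.1, -0.6]), 25.4, 36.7, 89.3) 5463
```

```bash

python3 -m inch '[0,-0.0022,-0.0221,0,0,0,-0.0022,-0.0221,0,0,0,-0.0022,-0.0221,0,0,0,-0.0022,-0.0221,0,0,0,0,0,0,-5.3]' >/dev/null
python3 -m inch '[0,0,0,0.014,0,0,0,0,0.014,0,0,0,0,0,0]'
python3 - <<'E'
from h import *
import time
for i in range(4): go(.6557,-.115,.300,197.5); manip.snapshot("top")
s=snap("side"); im=cv2.cvtColor(np.array(s["img"]),cv2.COLOR_RGB2BGR); w=snap("wrist")
iw=cv2.cvtColor(np.array(w["img"]),cv2.COLOR_RGB2BGR)
cv2.imwrite("pics/c10.png",np.hstack([cv2.resize(im[90:190,170:270],(400,400),interpolation=3),cv2.resize(iw[60:300,160:400],(400,400),interpolation=3)]))
E
```

```text
time_s: 17.08
tool_pos: [0.6534, -0.1154, 0.316]
tcp_rot: [-0.003, -0.151, 0.989, 0.002]
contact_force: [-1.0, -0.1, -5.7]
opening: 0.0243
grasp_force: 99.7
t 17.08 pos [ 0.6534 -0.1154  0.316 ] a -162.61 -> tool d mm [-2.5 -0.3 16. ] turn -0.11 F [-1.  -0.1 -5.7] open 0.0243 grip 99.7
t 17.13 pos [ 0.6542 -0.1156  0.3174] a -162.6 -> tool d mm [-1.7  0.1 17.4] turn -0.1 F [-0.2 -0.5 -4.1] open 0.0244 grip 99.7
t 17.18 pos [ 0.6553 -0.1159  0.3188] a -162.59 -> tool d mm [-0.7  0.7 18.8] turn -0.09 F [ 0.2  0.1 -2.5] open 0.0244 grip 99.7
t 17.23 pos [ 0.6562 -0.1162  0.3197] a -162.58 -> tool d mm [ 0.1  1.3 19.7] turn -0.08 F [ 0.9  0.  -4.2] open 0.0239 grip 99.7
```

View pics/c10.png

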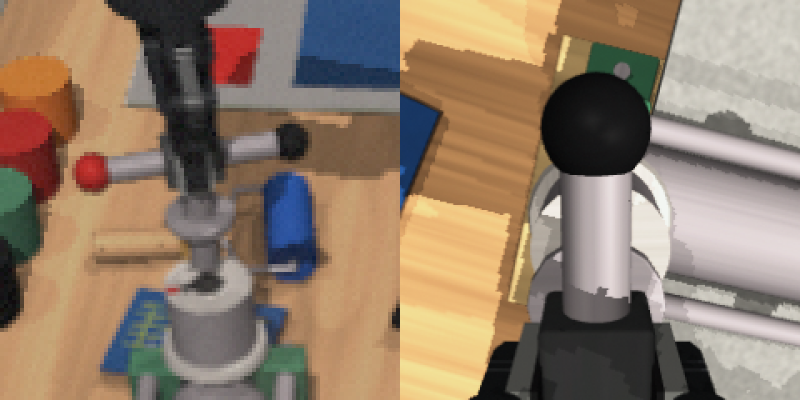

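The shaft is right above the bore (crop (205,265) against bore (207,285)). A small correction, then I lower while watching the force.

```bash

python3 -m inch '[0,0,0.001,0.004,0,0,0,0,0.004,0,0,0,0,0.003,0,0,0,0,0,0,0,0,0,0,0]' | sed -n '1,4p'
python3 -m inch '[0,0,0,0.002,0,0,0,0,0.002,0,0,0,0,0.002,0,0,0,0,0,0]' | sed -n '1,4p'
python3 -c "
from h import *
go(.6557,-.115,.300,197.5)"
```

```text
time_s: 17.8
tool_pos: [0.6562, -0.1156, 0.3072]
tcp_rot: [-0.001, -0.151, 0.988, 0.0]
contact_force: [-0.2, 0.3, -3.7]
time_s: 18.13
tool_pos: [0.6561, -0.1156, 0.3012]
tcp_rot: [-0.0, -0.151, 0.988, 0.0]
contact_force: [0.7, -0.3, -3.8]
t 18.13 pos [ 0.6561 -0.1156  0.3012] a -162.6 -> tool d mm [0.2 0.7 1.2] turn -0.1 F [ 0.7 -0.3 -3.8] open 0.0244 grip 99.7
```

```bash

python3 -m inch '[0,0,0,0.001,0,0,0,0,0.001,0,0,0,0,0.001,0,0,0,0,0,0]' | sed -n '2,4p'
python3 -m inch '[0,0,0,0.001,0,0,0,0,0.001,0,0,0,0,0.001,0,0,0,0,0,0]' | sed -n '2,4p'
python3 -c "
from h import *
go(.6557,-.115,.300,197.5);print(manip.read_state()['wrist_torque'])"
```

```text
tool_pos: [0.6564, -0.1156, 0.2986]
tcp_rot: [-0.0, -0.151, 0.988, 0.0]
contact_force: [0.3, 0.1, -4.6]
tool_pos: [0.6564, -0.1156, 0.2955]
tcp_rot: [-0.0, -0.151, 0.988, 0.0]
contact_force: [0.4, 0.7, -4.0]
t 18.8 pos [ 0.6564 -0.1156  0.2955] a -162.6 -> tool d mm [ 0.5  0.7 -4.5] turn -0.1 F [ 0.4  0.7 -4. ] open 0.0243 grip 99.7
[ 0.03584539 -0.09079683  0.03236029]
```

```bash

python3 -m inch '[0,0,0,0.001,0,0,0,0,0.001,0,0,0,0,0.001,0,0,0,0,0.001,0,0,0,0,0,0]' | sed -n '2,4p'
python3 -m inch '[0,0,0,0.002,0,0,0,0,0.002,0,0,0,0,0.002,0,0,0,0,0.002,0,0,0,0,0,0]' | sed -n '2,4p'
python3 -c "
from h import *
go(.6557,-.115,.279,197.5);print(manip.read_state()['wrist_torque'])"
```

```text
tool_pos: [0.6564, -0.1156, 0.2915]
tcp_rot: [-0.0, -0.151, 0.988, 0.0]
contact_force: [0.2, 1.5, -3.1]
tool_pos: [0.6563, -0.1156, 0.2832]
tcp_rot: [-0.0, -0.151, 0.988, 0.0]
contact_force: [0.8, 1.5, -3.6]
t 19.63 pos [ 0.6563 -0.1156  0.2832] a -162.6 -> tool d mm [0.4 0.8 4.2] turn -0.1 F [ 0.8  1.5 -3.6] open 0.024 grip 99.7
[ 0.133322   -0.09895356  0.00567712]
```

The key has entered (tip 24 mm deep, no resistance). I push on against the plunger.

```bash

python3 -m inch '[0,0,0,0.002,0,0,0,0,0.002,0,0,0,0,0.002,0,0,0,0,0.002,0,0,0,0,0,0]' | sed -n '2,4p'
python3 -m inch '[0,0,0,0.002,0,0,0,0,0.002,0,0,0,0,0.001,0,0,0,0,0.001,0,0,0,0,0,0]' | sed -n '2,4p'
python3 -m inch '[0,0,0,0.001,0,0,0,0,0,0]'
python3 -c "
from h import *
go(.6557,-.115,.269,197.5);print(manip.read_state()['wrist_torque'])"
```

```text
tool_pos: [0.6566, -0.1157, 0.2769]
tcp_rot: [0.001, -0.151, 0.988, -0.0]
contact_force: [-1.7, 0.9, 2.5]
tool_pos: [0.6566, -0.1156, 0.271]
tcp_rot: [0.001, -0.151, 0.988, -0.0]
contact_force: [-2.0, 1.8, 5.4]
time_s: 20.63
tool_pos: [0.6566, -0.1157, 0.2702]
tcp_rot: [0.001, -0.151, 0.988, -0.0]
contact_force: [-1.8, 1.3, 5.9]
opening: 0.0243
grasp_force: 101.1
t 20.63 pos [ 0.6566 -0.1157  0.2702] a -162.59 -> tool d mm [0.7 0.9 1.2] turn -0.09 F [-1.8  1.3  5.9] open 0.0243 grip 101.1
[ 0.38825702  0.60796589 -0.03662467]
```

```bash

python3 -m inch '[0,0,0,0.001,0,0,0,0,0,0]' | sed -n '2p;4p'
python3 -m inch '[0,0,0,0.001,0,0,0,0,0,0]' | sed -n '2p;4p'
python3 -m inch '[0,0,0,0.001,0,0,0,0,0,0]' | sed -n '2p;4p'
python3 -c "
from h import *
go(.6557,-.115,.269,197.5);print(manip.read_state()['wrist_torque'])"
```

```text
tool_pos: [0.6566, -0.1156, 0.2693]
contact_force: [-1.6, 1.3, 6.3]
tool_pos: [0.6567, -0.1157, 0.269]
contact_force: [-2.5, 1.9, 9.7]
tool_pos: [0.6567, -0.1157, 0.2689]
contact_force: [-4.0, 2.4, 12.1]
t 21.13 pos [ 0.6567 -0.1157  0.2689] a -162.59 -> tool d mm [ 0.8  0.9 -0.1] turn -0.09 F [-4.   2.4 12.1] open 0.0245 grip 101.9
[0.56448277 0.89755338 0.03283315]
```

```bash

python3 -m inch '[0,0,0,0.001,0,0,0,0,0.001,0,0,0,0,0.001,0,0,0,0,0,0,0,0,0,0,0]' | sed -n '2p;4p'
python3 -m inch '[0,0,0,0,0,0,0,0,0,0,0,0,0,0,0,0,0,0,0,0,0,0,0,0,0]' 
python3 - <<'E'
from h import *
s=snap("side"); t=snap("top"); P=cloud(s);Z=P[...,2]
near=np.hypot(P[...,0]-.655,P[...,1]+.115)<.028
z=Z[near&(Z>.228)&(Z<.25)]; print(np.histogram(z,bins=np.arange(.228,.2501,.002)))
im=cv2.cvtColor(np.array(s["img"]),cv2.COLOR_RGB2BGR); it=cv2.cvtColor(np.array(t["img"]),cv2.COLOR_RGB2BGR)
cv2.imwrite("pics/c11.png",np.hstack([cv2.resize(im[90:330,150:390],(400,400),interpolation=3),cv2.resize(im[120:190,185:255],(400,400),interpolation=3)]))
E
```

```text
tool_pos: [0.6567, -0.1157, 0.2689]
contact_force: [-7.0, 3.0, 22.0]
time_s: 21.97
tool_pos: [0.6567, -0.1157, 0.2689]
tcp_rot: [0.002, -0.151, 0.988, -0.001]
contact_force: [-8.0, 2.9, 21.5]
opening: 0.0241
grasp_force: 103.5
(array([ 3,  1, 12, 31, 36, 25, 51, 33, 10,  4,  3]), array([0.228, 0.23 , 0.232, 0.234, 0.236, 0.238, 0.24 , 0.242, 0.244,
       0.246, 0.248, 0.25 ]))
```

View pics/c11.png

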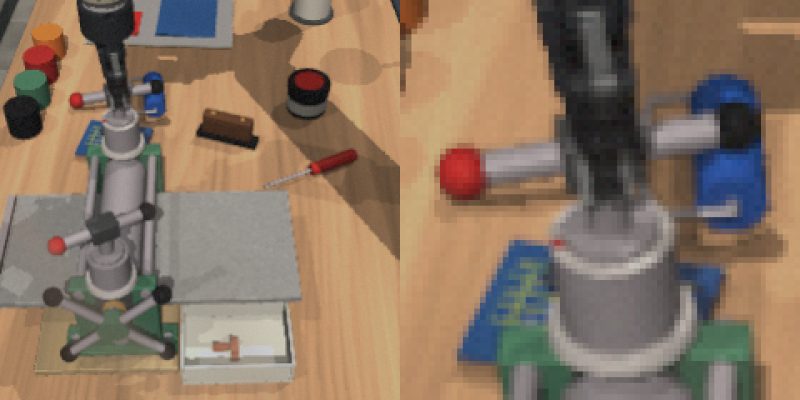

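The picture shows the shoulder flush on the hub face (crop (605,225)), the scraper upright at (228,128), a clear bed and the chips in the tray. The push is steady at about 22 N with no movement, so I hand in.

```bash
python3 -c "
from rig import manip
print(manip.sign_off())"
```

```text
the job is handed in; nothing more can be done
None
```

Handed in at about 22 s: the three chips are in the scrap tray, the scraper is standing back on the bench, and the T handle is keyed into the hub and still gripped, held fully home with a steady push of about 22 N.

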